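# Unstack the cleared pile onto the sorting trays

### The job

A pile of cleared ware stands on the table: an upturned loaf tin that carries an upturned mug, a salt shaker and, on the mug, a small glass. Take the pile apart and set each thing, the same way up as it stands now, inside its own dark grey tray: the loaf tin lengthwise in the long tray, the mug in the big round tray, the glass in the small square tray and the shaker in the small round tray, each flat on the tray's floor. Let nothing topple, and leave the scraper behind the trays alone.

Things in the scene. Friction and masses are not known exactly. Their poses are not given: they have to be found in the camera images.
- tin: Small steel loaf tin, upside down, flat closed bottom upward, solid to the touch: body 60 mm (x) by 176 mm (y), rolled rim 74 x 188 mm over the lowest 7 mm, 52 mm high, 0.3 kg. Grip it across the 60 mm width at mid length, above the rim. Origin: centre of its underside (rim); y along its length, z up. It carries the mug and the shaker side by side along its length (which of them is at which end varies).
- mug: Cream ceramic mug standing upside down, 50 mm high, 0.11 kg. Origin at the centre of its outline (64 mm in x, 91 mm in y with handle) at the underside, which is the mug's mouth; z up. The round body's axis is at y = +14 mm from the origin, body 64 mm across at the mouth and about 58 mm at 27 mm up, narrowing to a flat foot 36 mm across on top (nothing can reach inside); handle at -y reaching y = -46 mm. Grip the body along x, over its axis.
- glass: Small clear tumbler standing upright on the upturned mug's foot, 61 mm high, 48 mm across at the rim and 38 mm at the base, 0.07 kg. Origin: centre of its underside, z up.
- shaker: Salt shaker with a clear body and a grey domed top, round, 44 mm across, 90 mm high (above 70 mm it narrows to 34 mm), 0.1 kg. Origin: centre of its underside, z up.
- tin_tray: Long rectangular dark grey tray for the loaf tin, fixed: inside 98 mm (x) by 212 mm (y), floor 3 mm thick, wall 4 mm thick and 10 mm high. Origin: centre of its underside, y along its length, z up.
- mug_tray: Big round dark grey tray for the mug, fixed: inside 124 mm across, floor 3 mm thick, wall 4 mm thick and 10 mm high. Origin: centre of its underside.
- glass_tray: Small square dark grey tray for the glass, fixed: inside 62 x 62 mm, floor 3 mm thick, wall 4 mm thick and 10 mm high. Origin: centre of its underside.
- shaker_tray: Small round dark grey tray for the shaker, fixed: inside 70 mm across, floor 3 mm thick, wall 4 mm thick and 10 mm high. Origin: centre of its underside.
- scraper: Bystander to be left alone: plate scraper lying flat behind the trays, steel blade and black handle, 211 x 89 x 22 mm. Origin: centre of its outline at the underside.
There are look-alikes about, which are no part of the job. Leave any red look-alike of the glass alone. Leave any yellow look-alike of the shaker alone.

How it is judged (in metres and radians):
At the end, for the whole second after the job is handed in: Tin, mug, glass and shaker each rest, released, flat on the floor of their own tray, same way up as at the start, tilt under 0.09 rad; tin, mug and glass within 18 mm and shaker within 16 mm of the tray's centre, tin's length within 0.14 rad of the tray's (horizontal distance between tin and tin_tray below 0.018 m and z of tin in the frame of tin_tray between -0.002 and 0.009 m and angle between each of tin, mug, glass, shaker's own z axis and vertical below 0.09 rad and linear speed of each of tin, mug, glass, shaker below 0.03 m/s and angular speed of each of tin, mug, glass, shaker below 0.3 rad/s and angle between the y axis of tin and the y axis of tin_tray, either way round below 0.14 rad and horizontal distance between mug and mug_tray below 0.018 m and z of mug in the frame of mug_tray between -0.002 and 0.009 m and horizontal distance between glass and glass_tray below 0.018 m and z of glass in the frame of glass_tray between -0.002 and 0.009 m and horizontal distance between shaker and shaker_tray below 0.016 m and z of shaker in the frame of shaker_tray between -0.002 and 0.009 m); the robot touches nothing.
It fails at once if a thing of the pile toppled (angle between any of glass, mug, shaker, tin's own z axis and vertical above 0.7 rad).
It fails at once if the scraper was disturbed (distance of scraper from where it was at the start of the episode above 0.02 m).
It also fails if it takes over 122 s, if anything falls off the work surface, if the arm or the gripper's body presses on something with over 40 N, if the wrist force passes 120 N, or if a joint passes its speed limit or range.

### The arm

A 6-joint arm with a two-finger parallel gripper is mounted at the origin on a cart in front of the work surface, level with it; the furniture and walls round the work are solid. World frame = base frame: x ahead of the robot, y to its left, z up, the work surface at z = 0. Lengths are in m, angles in degrees, forces in N, time in s.
With the tool pointing down it reaches from about 0.35 to 0.875 m from the base axis. Payload 4.2 kg.
Tool frame: the origin (TCP) lies between the finger pads; the fingertips stand 8 mm ahead of it and the grasp point (between the pads) lies 11 mm behind it; z points along the fingers, y is the line along which they close (so a half turn about z gives the same grasp; the last joint's range is limited). The gripper opens to 87 mm and grips with 3 to 60 N. Pads are 19 mm wide; open, the fingers measure 117 mm over their backs; the gripper's body (75 mm by 190 mm) begins 51 mm behind the grasp point.
Start: joints at [-61.158, 22.042, 0.453, 0, -68.411, -14.817], TCP at [0.151, -0.606, 0.231] pointing down, gripper open.
Joint ranges: [-179.83, 179.83], [-69.29, 118.12], [-61.27, 80.66], [-181.25, 117.63], [-171.15, -9.14], [-177.46, 177.46]. Speed limits (degrees/s): [159.86, 159.86, 180, 180, 180, 180].

### API

Orientations are given as a 3x3 rotation matrix whose columns are the frame's x, y, z axes.
In Python, from station import sense, capture, camera_model, finish_job, find_in gives the robot as it stands. The module is installed in compiled form; this text tells all that it offers.
- The arm moves only by the tool arm_command, never from a script. Its argument "motion" is a list of rows, each a list of 7 numbers: the finger opening in mm, from 0 to 87, then the shift along the tool's x, y, z in mm, then the turn, a rotation vector about the tool's x, y, z in rad. In form: [[jaw, dx, dy, dz, rx, ry, rz], ...]. A call has 1 to 8 rows; each row shifts and turns the commanded pose from where the row before left it, along the tool's axes as they then stand; what a row does not reach is not made up. A row lasts 1/10 s, in which the tool goes at most 50 mm and 8.59 degrees, less where a joint would pass 70% of its speed; a pose out of reach is approached as far as the arm can. A call with a gripper value outside its range is refused whole. The fingers move at their own pace and stop on an object; the grip force is fixed at half the most. Time passes only in rows, so rows that do not move let the fingers close. It gives the time, the measured TCP pose, the force, the opening and the grip force at its end, in the units of the state.
- sense(): the state, without advancing time (a new reading comes with each control period).
- capture(name): name is "side" or "top"; returns the picture (384x512x3 uint8, red, green, blue); there is no depth.
- camera_model(name): a dict with "fx", "fy", "cx", "cy" (pixels), "k1" (the pictures are not rectified: a ray, as slopes to the right and down, at radius r is drawn at 1 + k1 r^2 times it, then the intrinsics apply), "R" (3x3) and "t" (3): a world point X has camera coordinates R X + t. Camera axes: x right, y down, z forward; pixel columns grow to the right and rows downward; lengths in m; the calibration is good to about 2 mm. A picture is of the moment at which its call begins. camera_model takes no time and is no camera call.
- finish_job(): hands the job in; it is judged then, once.
Trained networks look in the newest picture that a camera, given by its name, has taken for a name from the list of things; names that differ only in an ending like _2 or _b are one class to them, and where a whole thing is asked for, a point or a joint stands for the part that bears it (a point fixed in the world has none). Each returns a list of dicts, best first, with "p" (0 to 1); they miss things now and then, are a little off and sometimes report something else, mostly with a low value. They report only what shows in the picture. A call takes as long as a camera call. They do not tell look-alikes from the thing itself.
- find_in(target, camera): "location" ([row, column] in pixels, amid what is visible of it).
The state is a dict: "time_s": time; "joints": joint angles; "joint_velocities": joint speeds; "effort": joint torques, N m; "tcp_pos": TCP position; "ee_rot": TCP orientation; "wrist_force": force on the tool from outside, world axes, zero at the start; "moment": the same for the moment, N m; "gripper_width": opening from 0.0 (shut) to 1.0 (fully open); "gripper_force": force on a finger pad.
Only numpy, scipy, OpenCV 4.12 (cv2) and the standard library are available. Lean on these libraries where they do the work, as an engineer would, in place of code of your own. Each camera call takes 0.05 s, during which the arm holds its last target. There are 200 camera calls.

## Working session

There is one attempt and no reset: what is moved stays moved. The work goes in short steps, Python scripts to look and compute and a tool call to move; the robot and the scene stay as the last step left them, time stands still between calls to the robot, and variables do not carry over. Pictures are saved under pics/ and viewed, at most 16 in all, crops included, and the job is handed in when it is done.

Besides the shell and the picture viewer there is one more tool, called after ">>>" as name(argument=value, ...), one argument or row to a line, values as JSON. arm_command: Moves the arm, as the interface text tells. Its arguments: {"type":"object","properties":{"motion":{"type":"array"}},"required":["motion"]}

```bash
mkdir -p pics; cat > h.py <<'E'
import numpy as np, cv2
from station import *
def save(cam,fn):
    im=capture(cam); cv2.imwrite('pics/'+fn,im[:,:,::-1]); return im
def ray(cam,px):  # [row,col]
    m=camera_model(cam); x=(px[1]-m['cx'])/m['fx']; y=(px[0]-m['cy'])/m['fy']
    u,v=x,y
    for _ in range(30):
        s=1+m['k1']*(u*u+v*v); u,v=x/s,y/s
    R=np.array(m['R']);t=np.array(m['t'])
    return -R.T@t, R.T@np.array([u,v,1])
def atz(cam,px,z):
    c,d=ray(cam,px); return c+d*(z-c[2])/d[2]
def proj(cam,X):
    m=camera_model(cam); p=np.array(m['R'])@np.array(X)+np.array(m['t']); u,v=p[0]/p[2],p[1]/p[2]
    s=1+m['k1']*(u*u+v*v); return [float(m['fy']*v*s+m['cy']),float(m['fx']*u*s+m['cx'])]
E
python3 - <<'E'
from h import *
for c in('top','side'):
    im=save(c,c+'0.png'); C,d=ray(c,[192,256]); print(c,C.round(3),d.round(3))
    for n in['tin','mug','glass','shaker','tin_tray','mug_tray','glass_tray','shaker_tray','scraper']:
        print(n,[(round(r['p'],2),np.round(r['location'],1).tolist(),atz(c,r['location'],0.0)[:2].round(3).tolist()) for r in find_in(n,c)][:4])
s=sense();print(s['tcp_pos'],np.round(s['ee_rot'],3).tolist(),s['time_s'])
E
```

```text
top [0.609 0.1   1.028] [ 0.005 -0.032 -1.   ]
tin [(0.56, [235.0, 209.5], [0.506, 0.187]), (0.17, [168.8, 243.8], [0.674, 0.097])]
mug [(0.82, [241.5, 184.0], [0.491, 0.252])]
glass [(0.94, [250.8, 173.8], [0.467, 0.278]), (0.71, [153.9, 171.6], [0.714, 0.281])]
shaker [(0.82, [178.1, 291.5], [0.648, -0.025]), (0.81, [242.4, 220.4], [0.487, 0.16])]
tin_tray [(0.84, [234.8, 299.7], [0.502, -0.043])]
mug_tray [(0.91, [169.0, 243.7], [0.673, 0.098])]
glass_tray [(0.72, [196.5, 154.6], [0.606, 0.326]), (0.38, [242.7, 186.0], [0.487, 0.247])]
shaker_tray [(0.63, [168.2, 344.6], [0.672, -0.162])]
scraper [(0.84, [94.2, 283.7], [0.865, -0.008]), (0.43, [251.1, 169.2], [0.467, 0.29])]
side [ 0.493 -0.803  0.693] [ 0.155  0.801 -0.579]
tin [(0.62, [196.5, 185.3], [0.492, 0.177])]
mug [(0.55, [157.4, 175.5], [0.477, 0.387])]
glass [(0.94, [133.5, 178.1], [0.493, 0.543]), (0.91, [157.9, 257.0], [0.718, 0.328])]
shaker [(0.87, [223.8, 255.4], [0.651, 0.025]), (0.63, [172.8, 184.5], [0.498, 0.294]), (0.41, [163.5, 217.8], [0.598, 0.323])]
tin_tray [(0.69, [252.1, 200.9], [0.511, -0.047])]
mug_tray [(0.91, [201.1, 263.0], [0.689, 0.111]), (0.19, [173.3, 186.0], [0.502, 0.29])]
glass_tray [(0.6, [162.4, 220.3], [0.607, 0.327])]
shaker_tray [(0.87, [274.4, 281.7], [0.672, -0.153]), (0.49, [173.1, 184.5], [0.498, 0.292])]
scraper [(0.61, [219.4, 340.2], [0.858, -0.005]), (0.3, [156.7, 173.3], [0.47, 0.393])]
[ 0.15149287 -0.60634842  0.23054538] [[-0.97, -0.242, 0.0], [-0.242, 0.97, 0.0], [-0.0, -0.0, -1.0]] 1.0
```

View pics/top0.png

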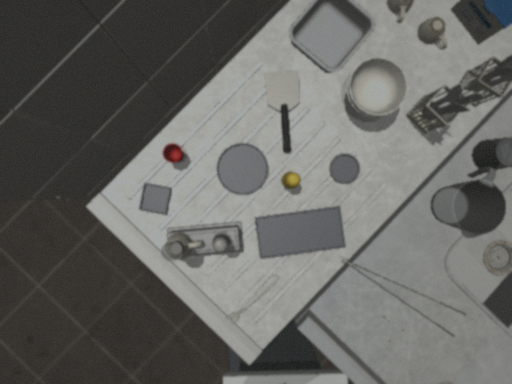

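View pics/side0.png

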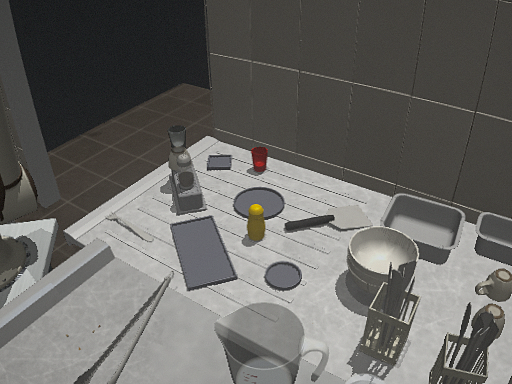

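The pile is at the top image's (row 240, col 205). Glass candidates: the clear one on the mug at (251,174), which I choose, and the red one at (154,172), which I leave. Shaker candidates: the clear one at (242,220), which I choose, and the yellow one at (178,291), which I leave. I'll check with one close crop.

```bash
python3 - <<'E'
from h import *
t=cv2.imread('pics/top0.png')[215:270,150:255]; s=cv2.imread('pics/side0.png')[115:220,150:255]
a=cv2.resize(t,None,fx=7,fy=7,interpolation=2)[:,:735]; cv2.imwrite('pics/c1.png',a)
cv2.imwrite('pics/c2.png',cv2.resize(s,None,fx=5.6,fy=5.6,interpolation=2))
# trays: segmentation on top image
im=cv2.imread('pics/top0.png')
for n,(r,c),w in[('tin',(235,300),55),('mug',(169,243),35),('glass',(198,155),24),('shaker',(168,344),24)]:
    g=im[r-w:r+w,c-w:c+w].astype(int); ref=np.median(im[r-4:r+5,c-4:c+5].reshape(-1,3),0)
    m=(np.abs(g-ref).sum(2)<45).astype(np.uint8)
    k,l,st,ce=cv2.connectedComponentsWithStats(m); lab=l[w,w]; pts=np.argwhere(l==lab)+[r-w,c-w]
    W=np.array([atz('top',p,0.006)[:2] for p in pts]); R=cv2.minAreaRect((W*1000).astype(np.float32)); print(n,ref,len(pts),R)
E
```

```text
Traceback (most recent call last):
  File "h.py", line 13, in atz
    c,d=ray(cam,px); return c+d*(z-c[2])/d[2]
        ~~~^^^^^^^^
  File "h.py", line 6, in ray
    m=camera_model(cam); x=(px[1]-m['cx'])/m['fx']; y=(px[0]-m['cy'])/m['fy']
ValueError: time passes only in moves, steps and waits
```

View pics/c1.png

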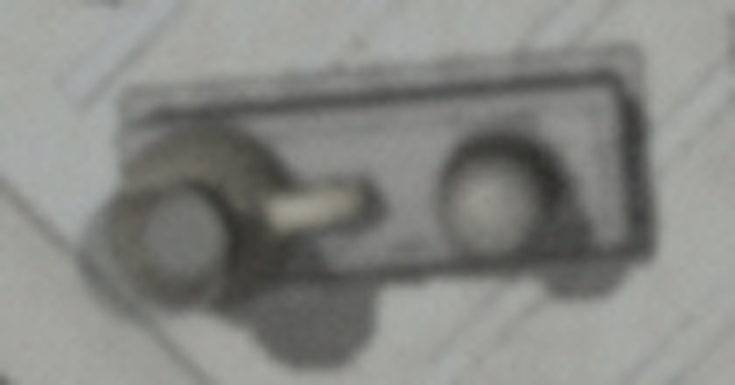

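View pics/c2.png

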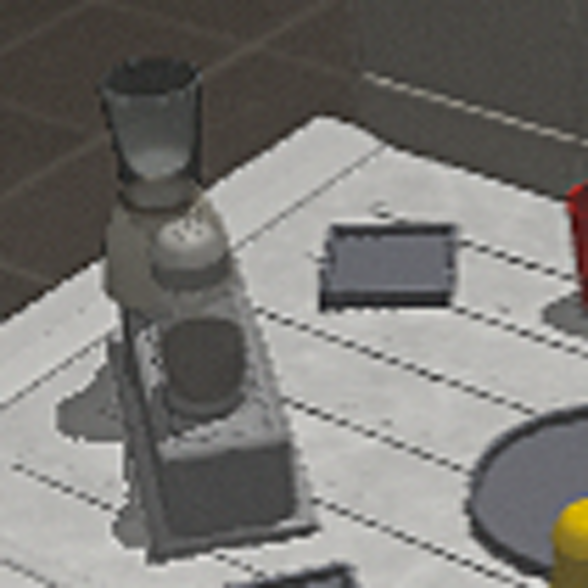

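Both crops confirm it: the clear glass (top (248,174), side (133,178)) stands on the cream mug with its handle toward −y. The clear shaker (top (243,220)) is at the −y end of the tin. Neither is red or yellow.

```bash
sed -i 's/^def ray/CM={}\n_cm=camera_model\ndef camera_model(n):\n    if n not in CM: CM[n]=_cm(n)\n    return CM[n]\ndef ray/' h.py; cat > m.py <<'E'
from h import *
im=cv2.imread('pics/top0.png')
for n,(r,c),w in[('tin',(235,300),55),('mug',(169,243),35),('glass',(198,155),24),('shaker',(168,344),24)]:
    g=im[r-w:r+w,c-w:c+w].astype(int); ref=np.median(im[r-4:r+5,c-4:c+5].reshape(-1,3),0)
    m=(np.abs(g-ref).sum(2)<75).astype(np.uint8)
    k,l,st,ce=cv2.connectedComponentsWithStats(m); lab=l[w,w]; pts=np.argwhere(l==lab)+[r-w,c-w]
    W=np.array([atz('top',p,0.006)[:2] for p in pts]); R=cv2.minAreaRect((W*1000).astype(np.float32)); print(n,ref,len(pts),np.round(R[0]),np.round(R[1]),round(R[2],1))
f=lambda x,y:[215+(y-3)/7,150+(x-3)/7]
g=lambda x,y:[115+(y-2.3)/5.6,150+(x-2.3)/5.6]
P=lambda *a:atz(*a)[:2].round(4)
print('rim corners z7mm',[P('top',f(*q),.004) for q in[(122,88),(640,48),(652,260)]])
print('side rim corners',[P('side',g(*q),.004) for q in[(155,558),(318,525)]])
print('tin top edge corner top',P('top',f(618,80),.052))
print('shaker top view dome',P('top',f(490,205),.142),'side dome',P('side',g(192,232),.142),'side base',P('side',g(192,412),.052))
print('glass base top',P('top',f(187,232),.106),'side rim',P('side',g(152,80),.163),'side base',P('side',g(155,180),.104), 'top glass rim', P('top',f(160,245),.163))
print('handle tip',P('top',f(372,198),.08), 'mug shoulder', P('top',f(205,210),.07))
E
python3 m.py
```

```text
tin [102. 100.  98.] 3692 [510. -43.] [109. 222.] 6.9
mug [116. 114. 113.] 2174 [675. 102.] [132. 133.] 89.1
glass [113. 111. 110.] 789 [602. 323.] [76. 72.] 77.8
shaker [98. 95. 95.] 744 [ 671. -159.] [77. 74.] 89.2
rim corners z7mm [array([0.528 , 0.2942]), array([0.5394, 0.1066]), array([0.4624, 0.1033])]
side rim corners [array([0.4662, 0.099 ]), array([0.5409, 0.1075])]
tin top edge corner top [0.5317 0.114 ]
shaker top view dome [0.5004 0.1534] side dome [0.5007 0.1455] side base [0.4909 0.1401]
glass base top [0.4889 0.2543] side rim [0.4913 0.2534] side base [0.4869 0.2644] top glass rim [0.4925 0.253 ]
handle tip [0.4958 0.1967] mug shoulder [0.4915 0.2542]
```

```bash
cat > plan.py <<'E'
import sys,json
from h import *
# args: "x y z yaw n [jaw]" in m/deg, several waypoints; prints rows
s=sense(); p=np.array(s['tcp_pos']); R=np.array(s['ee_rot']); yaw=np.degrees(np.arctan2(R[1,1],R[0,1])); 
print('now',p.round(4),round(yaw,2),'tilt',R[:2,2].round(3),'w',round(87*s['gripper_width'],1),'t',s['time_s'])
rows=[]
for a in sys.argv[1:]:
    *q,=map(float,a.split()); tgt=np.array(q[:3]); n=int(q[4]); jaw=int(q[5]) if len(q)>5 else 87
    dy=(q[3]-yaw+180)%360-180; d=(tgt-p)/n
    for _ in range(n):
        f=np.radians(yaw); rows.append([jaw]+[round(float(v),1) for v in 1000*np.array([-np.sin(f)*d[0]+np.cos(f)*d[1],np.cos(f)*d[0]+np.sin(f)*d[1],-d[2]])]+[0,0,round(-float(np.radians(dy/n)),4)]); yaw+=dy/n; p=p+d
for i in range(0,len(rows),8): print(json.dumps(rows[i:i+8]))
E
python3 plan.py "0.151 -0.606 0.34 104 3" "0.42 -0.3 0.34 145 10"  "0.491 0.2535 0.30 183.5 14"
```

```text
now [ 0.1515 -0.6063  0.2305] 104.02 tilt [0. 0.] w 87.0 t 1.0
[[87, 0.1, 0.2, -36.5, 0, 0, 0.0001], [87, 0.1, 0.2, -36.5, 0, 0, 0.0001], [87, 0.1, 0.2, -36.5, 0, 0, 0.0001], [87, -33.5, 23.2, -0.0, 0, 0, -0.0716], [87, -35.1, 20.7, -0.0, 0, 0, -0.0716], [87, -36.5, 18.2, -0.0, 0, 0, -0.0716], [87, -37.7, 15.5, -0.0, 0, 0, -0.0716], [87, -38.7, 12.8, -0.0, 0, 0, -0.0716]]
[[87, -39.5, 10.0, -0.0, 0, 0, -0.0716], [87, -40.1, 7.1, -0.0, 0, 0, -0.0716], [87, -40.5, 4.2, -0.0, 0, 0, -0.0716], [87, -40.7, 1.3, -0.0, 0, 0, -0.0716], [87, -40.7, -1.6, -0.0, 0, 0, -0.0716], [87, -35.3, 18.5, 2.9, 0, 0, -0.048], [87, -36.1, 16.8, 2.9, 0, 0, -0.048], [87, -36.9, 15.1, 2.9, 0, 0, -0.048]]
[[87, -37.6, 13.3, 2.9, 0, 0, -0.048], [87, -38.2, 11.4, 2.9, 0, 0, -0.048], [87, -38.7, 9.6, 2.9, 0, 0, -0.048], [87, -39.1, 7.7, 2.9, 0, 0, -0.048], [87, -39.4, 5.9, 2.9, 0, 0, -0.048], [87, -39.7, 4.0, 2.9, 0, 0, -0.048], [87, -39.8, 2.0, 2.9, 0, 0, -0.048], [87, -39.9, 0.1, 2.9, 0, 0, -0.048]]
[[87, -39.8, -1.8, 2.9, 0, 0, -0.048], [87, -39.7, -3.7, 2.9, 0, 0, -0.048], [87, -39.5, -5.6, 2.9, 0, 0, -0.048]]
```

>>> arm_command(
  motion=[
    [87,0,0,-36,0,0,0],
    [87,0,0,-36,0,0,0],
    [87,0,0,-36,0,0,0],
    [87,-33,23,0,0,0,-0.072],
    [87,-35,21,0,0,0,-0.072],
    [87,-36,18,0,0,0,-0.072],
    [87,-38,15,0,0,0,-0.072],
    [87,-39,13,0,0,0,-0.072],
  ],
)

```text
time_s: 1.8
tcp_pos: [0.2863, -0.4522, 0.3387]
ee_rot: [[-0.821, -0.571, 0.0], [-0.571, 0.821, -0.0], [-0.0, -0.0, -1.0]]
wrist_force: [1.1, -0.0, 0.9]
gripper_width: 1.002
gripper_force: 0.0
```

>>> arm_command(
  motion=[
    [87,-39,10,0,0,0,-0.072],
    [87,-40,7,0,0,0,-0.072],
    [87,-40,4,0,0,0,-0.072],
    [87,-41,1,0,0,0,-0.072],
    [87,-41,-2,0,0,0,-0.072],
    [87,-35,18,3,0,0,-0.048],
    [87,-36,17,3,0,0,-0.048],
    [87,-37,15,3,0,0,-0.048],
  ],
)

```text
time_s: 2.6
tcp_pos: [0.4346, -0.1814, 0.3295]
ee_rot: [[-0.444, -0.896, 0.0], [-0.896, 0.444, -0.0], [-0.0, -0.0, -1.0]]
wrist_force: [0.4, -0.1, 0.1]
gripper_width: 0.999
gripper_force: 0.0
```

>>> arm_command(
  motion=[
    [87,-37,13,3,0,0,-0.048],
    [87,-38,11,3,0,0,-0.048],
    [87,-39,9,3,0,0,-0.048],
    [87,-39,8,3,0,0,-0.048],
    [87,-39,6,3,0,0,-0.048],
    [87,-39,4,3,0,0,-0.048],
    [87,-39,2,3,0,0,-0.048],
    [87,-39,0,3,0,0,-0.048],
  ],
)

```text
time_s: 3.4
tcp_pos: [0.4736, 0.1316, 0.3058]
ee_rot: [[-0.075, -0.997, 0.001], [-0.997, 0.075, 0.0], [-0.0, -0.001, -1.0]]
wrist_force: [0.9, 0.0, 0.5]
gripper_width: 1.001
gripper_force: 0.0
```

```bash
python3 plan.py "0.491 0.2535 0.20 183.5 6" "0.491 0.2535 0.126 183.5 4"
```

```text
now [0.4736 0.1316 0.3058] 175.67 tilt [0.001 0.   ] w 87.0 t 3.4
[[87, -20.5, -1.4, 17.6, 0, 0, -0.0228], [87, -20.4, -1.8, 17.6, 0, 0, -0.0228], [87, -20.4, -2.3, 17.6, 0, 0, -0.0228], [87, -20.3, -2.8, 17.6, 0, 0, -0.0228], [87, -20.3, -3.2, 17.6, 0, 0, -0.0228], [87, -20.2, -3.7, 17.6, 0, 0, -0.0228], [87, -0.0, 0.0, 18.5, 0, 0, -0.0], [87, -0.0, 0.0, 18.5, 0, 0, -0.0]]
[[87, -0.0, 0.0, 18.5, 0, 0, -0.0], [87, -0.0, 0.0, 18.5, 0, 0, -0.0]]
```

>>> arm_command(
  motion=[
    [87,-20,-1,17,0,0,-0.02],
    [87,-20,-2,17,0,0,-0.02],
    [87,-20,-2,17,0,0,-0.02],
    [87,-20,-3,17,0,0,-0.02],
    [87,-18,-3,17,0,0,-0.0],
    [87,0,0,0,0,0,0],
    [87,0,0,0,0,0,0],
  ],
)

```text
time_s: 4.1
tcp_pos: [0.4885, 0.2275, 0.2205]
ee_rot: [[0.003, -1.0, -0.0], [-1.0, -0.003, -0.001], [0.001, 0.0, -1.0]]
wrist_force: [0.9, -0.1, -0.7]
gripper_width: 1.0
gripper_force: 0.0
```

```bash
python3 plan.py "0.491 0.2535 0.126 183.5 6"; python3 -c "
from h import *
im=save('side','s1.png')
a=cv2.imread('pics/s1.png')[90:220,110:270];cv2.imwrite('pics/s1c.png',cv2.resize(a,None,fx=4,fy=4,interpolation=2))"
```

```text
now [0.4885 0.2275 0.2205] -179.84 tilt [-0.    -0.001] w 87.0 t 4.1
[[87, -4.3, -0.4, 15.7, 0, 0, -0.0097], [87, -4.3, -0.5, 15.7, 0, 0, -0.0097], [87, -4.3, -0.5, 15.7, 0, 0, -0.0097], [87, -4.3, -0.6, 15.7, 0, 0, -0.0097], [87, -4.3, -0.6, 15.7, 0, 0, -0.0097], [87, -4.3, -0.6, 15.7, 0, 0, -0.0097]]
```

View pics/s1c.png

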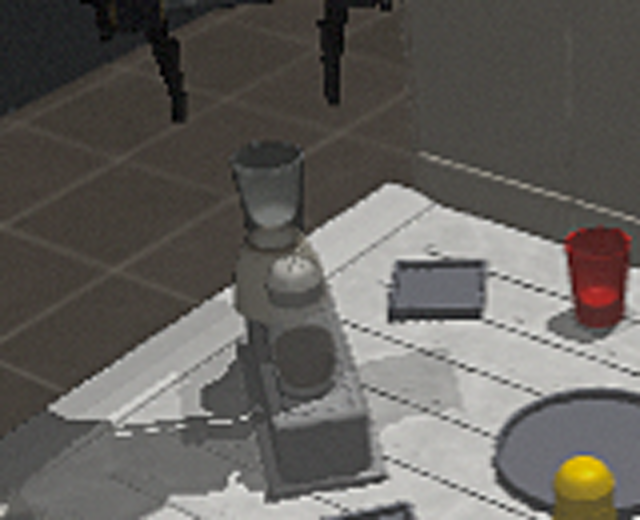

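The fingers, at crop (120,178) and (103,333), straddle the glass at crop (185,270). I'm going down over it.

>>> arm_command(
  motion=[
    [87,-13,-1,0,0,0,-0.03],
    [87,-13,-2,0,0,0,-0.03],
    [87,0,0,24,0,0,0],
    [87,0,0,24,0,0,0],
    [87,0,0,24,0,0,0],
    [87,0,0,22,0,0,0],
    [87,0,0,0,0,0,0],
    [87,0,0,0,0,0,0],
  ],
)

```text
time_s: 4.95
tcp_pos: [0.4917, 0.2543, 0.1272]
ee_rot: [[0.063, -0.998, 0.001], [-0.998, -0.063, 0.0], [-0.0, -0.001, -1.0]]
wrist_force: [0.4, 0.0, 0.2]
gripper_width: 0.997
gripper_force: 0.0
```

```bash
python3 plan.py "0.491 0.2535 0.126 183.5 1"; python3 -c "
from h import *
im=save('side','s2.png');im=save('top','t2.png')
a=cv2.imread('pics/s2.png')[100:190,120:240];b=cv2.imread('pics/t2.png')[205:295,120:240]
cv2.imwrite('pics/s2c.png',cv2.resize(np.hstack([a,b]),None,fx=3.3,fy=3.3,interpolation=2))"
```

```text
now [0.4917 0.2543 0.1272] -176.37 tilt [0.001 0.   ] w 86.7 t 4.95
[[87, 0.8, 0.7, 1.2, 0, 0, 0.0022]]
```

View pics/s2c.png

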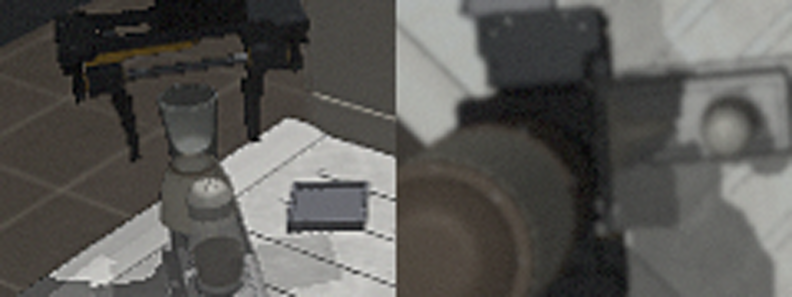

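The fingers flank the glass at the right height (crop tips (157,133) and (140,255), glass axis at column 188). Closing and lifting.

>>> arm_command(
  motion=[
    [60,0,0,0,0,0,0],
    [52,0,0,0,0,0,0],
    [46,0,0,0,0,0,0],
    [40,0,0,0,0,0,0],
    [36,0,0,0,0,0,0],
    [36,0,0,0,0,0,0],
    [36,0,0,0,0,0,0],
  ],
)

```text
time_s: 5.75
tcp_pos: [0.491, 0.2536, 0.1266]
ee_rot: [[0.062, -0.998, -0.0], [-0.998, -0.062, -0.0], [0.0, 0.0, -1.0]]
wrist_force: [0.3, 0.5, 0.7]
gripper_width: 0.528
gripper_force: 30.0
```

```bash
python3 plan.py "0.491 0.2535 0.17 183.5 4 36" "0.603 0.324 0.17 183.5 8 36" "0.603 0.324 0.031 183.5 8 36"
```

```text
now [0.491  0.2536 0.1266] -176.45 tilt [-0. -0.] w 45.9 t 5.75
[[36, 0.0, 0.0, -10.9, 0, 0, 0.0002], [36, 0.0, 0.0, -10.9, 0, 0, 0.0002], [36, 0.0, 0.0, -10.9, 0, 0, 0.0002], [36, 0.0, 0.0, -10.9, 0, 0, 0.0002], [36, -7.9, -14.5, -0.0, 0, 0, -0.0], [36, -7.9, -14.5, -0.0, 0, 0, -0.0], [36, -7.9, -14.5, -0.0, 0, 0, -0.0], [36, -7.9, -14.5, -0.0, 0, 0, -0.0]]
[[36, -7.9, -14.5, -0.0, 0, 0, -0.0], [36, -7.9, -14.5, -0.0, 0, 0, -0.0], [36, -7.9, -14.5, -0.0, 0, 0, -0.0], [36, -7.9, -14.5, -0.0, 0, 0, -0.0], [36, -0.0, 0.0, 17.4, 0, 0, -0.0], [36, -0.0, 0.0, 17.4, 0, 0, -0.0], [36, -0.0, 0.0, 17.4, 0, 0, -0.0], [36, -0.0, 0.0, 17.4, 0, 0, -0.0]]
[[36, -0.0, 0.0, 17.4, 0, 0, -0.0], [36, -0.0, 0.0, 17.4, 0, 0, -0.0], [36, -0.0, 0.0, 17.4, 0, 0, -0.0], [36, -0.0, 0.0, 17.4, 0, 0, -0.0]]
```

>>> arm_command(
  motion=[
    [36,0,0,-10,0,0,0],
    [36,0,0,-15,0,0,0],
    [36,0,0,-15,0,0,0],
    [36,-8,-15,0,0,0,0],
    [36,-8,-15,0,0,0,0],
    [36,-8,-15,0,0,0,0],
    [36,-8,-15,0,0,0,0],
    [36,-8,-15,0,0,0,0],
  ],
)

```text
time_s: 6.55
tcp_pos: [0.5641, 0.2985, 0.1671]
ee_rot: [[0.062, -0.998, 0.0], [-0.998, -0.062, 0.0], [-0.0, -0.0, -1.0]]
wrist_force: [-0.2, 0.2, -0.5]
gripper_width: 0.526
gripper_force: 30.0
```

>>> arm_command(
  motion=[
    [36,-8,-15,0,0,0,0],
    [36,-8,-14,0,0,0,0],
    [36,-7,-12,0,0,0,0],
    [36,0,0,15,0,0,0],
    [36,0,0,20,0,0,0],
    [36,0,0,20,0,0,0],
    [36,0,0,20,0,0,0],
    [36,0,0,20,0,0,0],
  ],
)

```text
time_s: 7.35
tcp_pos: [0.6031, 0.3237, 0.0713]
ee_rot: [[0.062, -0.998, 0.0], [-0.998, -0.062, 0.0], [-0.0, -0.0, -1.0]]
wrist_force: [0.4, -0.4, -0.7]
gripper_width: 0.524
gripper_force: 30.0
```

>>> arm_command(
  motion=[
    [36,0,0,15,0,0,0],
    [36,0,0,0,0,0,0],
    [36,0,0,0,0,0,0],
  ],
)

```text
time_s: 7.65
tcp_pos: [0.6034, 0.3238, 0.057]
ee_rot: [[0.062, -0.998, 0.001], [-0.998, -0.062, -0.0], [0.0, -0.001, -1.0]]
wrist_force: [-0.8, -0.6, -0.2]
gripper_width: 0.524
gripper_force: 30.0
```

```bash
python3 plan.py "0.603 0.324 0.030 183.5 4 36"; python3 -c "
from h import *
im=save('side','s3.png');im=save('top','t3.png')
a=cv2.imread('pics/s3.png')[90:210,140:280];b=cv2.imread('pics/t3.png')[140:260,90:230]
cv2.imwrite('pics/s3c.png',cv2.resize(np.hstack([a,b]),None,fx=2.8,fy=2.8,interpolation=2))"
```

```text
now [0.6034 0.3238 0.057 ] -176.43 tilt [ 0.001 -0.   ] w 45.6 t 7.65
[[36, -0.1, 0.1, 6.8, 0, 0, 0.0003], [36, -0.1, 0.1, 6.8, 0, 0, 0.0003], [36, -0.1, 0.1, 6.8, 0, 0, 0.0003], [36, -0.1, 0.1, 6.8, 0, 0, 0.0003]]
```

View pics/s3c.png

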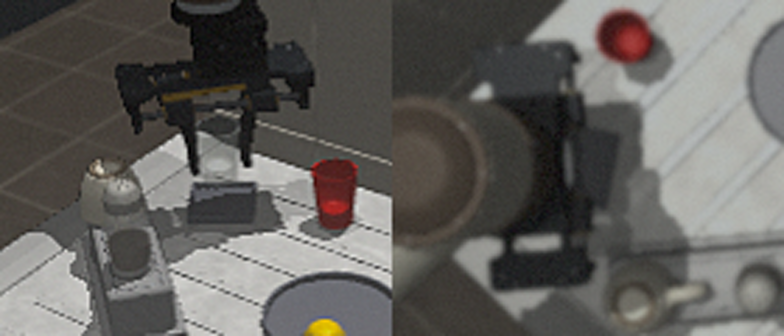

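The glass is upright in the gripper (crop (150,218)), just above its tray (crop (203,223)), and the mug is undisturbed. Lowering and releasing.

>>> arm_command(
  motion=[
    [36,0,0,10,0,0,0],
    [36,0,0,10,0,0,0],
    [36,0,0,6,0,0,0],
    [36,0,0,2,0,0,0],
    [36,0,0,1,0,0,0],
    [36,0,0,0,0,0,0],
  ],
)

```text
time_s: 8.35
tcp_pos: [0.6026, 0.3235, 0.0286]
ee_rot: [[0.063, -0.998, -0.001], [-0.998, -0.063, -0.001], [0.001, 0.001, -1.0]]
wrist_force: [-1.7, -1.5, 5.8]
gripper_width: 0.525
gripper_force: 30.0
```

>>> arm_command(
  motion=[
    [50,0,0,0,0,0,0],
    [60,0,0,0,0,0,0],
    [70,0,0,0,0,0,0],
    [75,0,0,0,0,0,0],
    [75,0,0,-20,0,0,0],
    [75,0,0,-30,0,0,0],
    [75,0,0,-40,0,0,0],
    [75,0,0,-40,0,0,0],
  ],
)

```text
time_s: 9.15
tcp_pos: [0.6027, 0.3234, 0.1582]
ee_rot: [[0.062, -0.998, -0.001], [-0.998, -0.062, -0.001], [0.001, 0.001, -1.0]]
wrist_force: [0.1, 0.5, 0.3]
gripper_width: 0.858
gripper_force: 0.0
```

>>> arm_command(
  motion=[
    [75,0,0,-45,0,0,0],
    [75,0,0,-45,0,0,0],
    [75,0,0,0,0,0,0],
    [75,0,0,0,0,0,0],
  ],
)

```text
time_s: 9.55
tcp_pos: [0.6032, 0.324, 0.249]
ee_rot: [[0.062, -0.998, 0.002], [-0.998, -0.062, 0.002], [-0.002, -0.002, -1.0]]
wrist_force: [0.3, -0.3, -0.1]
gripper_width: 0.861
gripper_force: 0.0
```

```bash
cat m.py | head -0; python3 - <<'E'
from h import *
save('side','s4.png')
for n in['glass','glass_tray','mug','shaker']: print(n,[(round(r['p'],2),np.round(r['location'],1).tolist()) for r in find_in(n,'side')][:4])
print('exp glass',proj('side',[.603,.324,.033]))
E
python3 plan.py "0.491 0.2535 0.21 183.5 9" "0.5 0.1505 0.2 183.5 4"
```

```text
glass [(0.83, [149.3, 218.5]), (0.82, [161.8, 257.9]), (0.3, [153.8, 174.0])]
glass_tray [(0.74, [164.0, 220.2])]
mug [(0.5, [151.0, 175.2])]
shaker [(0.94, [223.9, 256.0]), (0.7, [172.9, 184.5])]
exp glass [153.44583608719654, 218.58471788567564]
now [0.6025 0.3233 0.2456] -176.45 tilt [-0.003 -0.002] w 74.9 t 9.8
[[87, 7.0, 12.8, 4.0, 0, 0, 0.0001], [87, 7.0, 12.8, 4.0, 0, 0, 0.0001], [87, 7.0, 12.8, 4.0, 0, 0, 0.0001], [87, 7.0, 12.8, 4.0, 0, 0, 0.0001], [87, 7.0, 12.8, 4.0, 0, 0, 0.0001], [87, 7.0, 12.8, 4.0, 0, 0, 0.0001], [87, 7.0, 12.8, 4.0, 0, 0, 0.0001], [87, 7.0, 12.8, 4.0, 0, 0, 0.0001]]
[[87, 7.0, 12.8, 4.0, 0, 0, 0.0001], [87, 25.8, -0.7, 2.5, 0, 0, -0.0], [87, 25.8, -0.7, 2.5, 0, 0, -0.0], [87, 25.8, -0.7, 2.5, 0, 0, -0.0], [87, 25.8, -0.7, 2.5, 0, 0, -0.0]]
```

>>> arm_command(
  motion=[
    [87,24,14,0,0,0,0],
    [87,24,14,0,0,0,0],
    [87,24,14,0,0,0,0],
    [87,24,14,4,0,0,0],
    [87,24,14,10,0,0,0],
    [87,24,14,15,0,0,0],
    [87,21,8,20,0,0,0],
    [87,0,0,0,0,0,0],
  ],
)

```text
time_s: 10.6
tcp_pos: [0.5182, 0.1502, 0.1953]
ee_rot: [[0.059, -0.998, -0.008], [-0.998, -0.059, -0.003], [0.003, 0.008, -1.0]]
wrist_force: [0.3, 0.5, -0.2]
gripper_width: 0.999
gripper_force: 0.0
```

```bash
python3 plan.py "0.5 0.151 0.094 183.5 5"
```

```text
now [0.5182 0.1502 0.1953] -176.61 tilt [-0.008 -0.003] w 86.9 t 10.6
[[87, -0.4, 3.6, 20.3, 0, 0, -0.0004], [87, -0.4, 3.6, 20.3, 0, 0, -0.0004], [87, -0.4, 3.6, 20.3, 0, 0, -0.0004], [87, -0.4, 3.6, 20.3, 0, 0, -0.0004], [87, -0.4, 3.6, 20.3, 0, 0, -0.0004]]
```

>>> arm_command(
  motion=[
    [87,-1,18,0,0,0,0],
    [87,0,0,0,0,0,0],
    [87,0,0,0,0,0,0],
  ],
)

```text
time_s: 10.9
tcp_pos: [0.504, 0.1538, 0.1989]
ee_rot: [[0.063, -0.998, 0.001], [-0.998, -0.063, 0.0], [-0.0, -0.001, -1.0]]
wrist_force: [0.7, -0.2, 1.0]
gripper_width: 0.999
gripper_force: 0.0
```

```bash
python3 plan.py "0.5 0.151 0.094 183.5 5";python3 -c "
from h import *
im=save('side','s5.png')
a=cv2.imread('pics/s5.png')[90:210,120:280]
cv2.imwrite('pics/s5c.png',cv2.resize(a,None,fx=4,fy=4,interpolation=2))"
```

```text
now [0.504  0.1538 0.1989] -176.39 tilt [0.001 0.   ] w 86.9 t 10.9
[[87, 0.5, 0.8, 21.0, 0, 0, 0.0004], [87, 0.5, 0.8, 21.0, 0, 0, 0.0004], [87, 0.5, 0.8, 21.0, 0, 0, 0.0004], [87, 0.5, 0.8, 21.0, 0, 0, 0.0004], [87, 0.5, 0.8, 21.0, 0, 0, 0.0004]]
```

View pics/s5c.png

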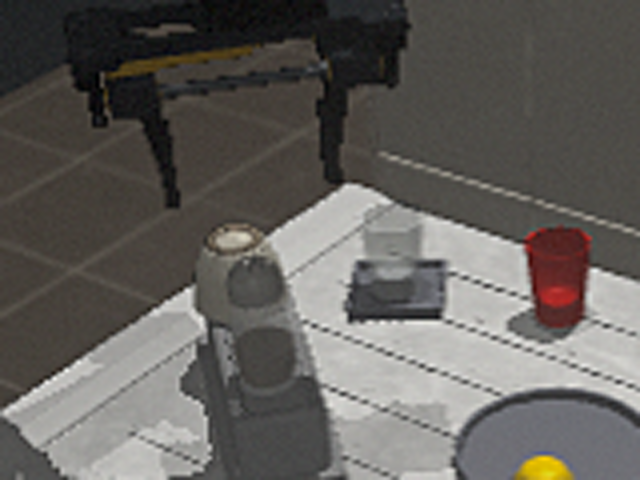

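The glass is upright inside its tray (crop (260,392)). The fingers straddle the shaker (crop (300,262)). Descending and gripping.

>>> arm_command(
  motion=[
    [87,1,3,15,0,0,0],
    [87,0,0,23,0,0,0],
    [87,0,0,23,0,0,0],
    [87,0,0,23,0,0,0],
    [87,0,0,20,0,0,0],
    [87,0,0,0,0,0,0],
    [70,0,0,0,0,0,0],
    [60,0,0,0,0,0,0],
  ],
)

```text
time_s: 11.75
tcp_pos: [0.5015, 0.1526, 0.0957]
ee_rot: [[0.062, -0.998, 0.002], [-0.998, -0.062, 0.001], [-0.001, -0.002, -1.0]]
wrist_force: [-0.6, -0.5, -0.5]
gripper_width: 0.892
gripper_force: 0.0
```

>>> arm_command(
  motion=[
    [50,0,0,0,0,0,0],
    [44,0,0,0,0,0,0],
    [38,0,0,0,0,0,0],
    [36,0,0,0,0,0,0],
    [36,0,0,0,0,0,0],
  ],
)

```text
time_s: 12.25
tcp_pos: [0.5004, 0.152, 0.0947]
ee_rot: [[0.062, -0.998, 0.0], [-0.998, -0.062, 0.0], [-0.0, -0.0, -1.0]]
wrist_force: [0.6, 0.1, 0.4]
gripper_width: 0.463
gripper_force: 4.9
```

```bash
python3 plan.py "0.501 0.152 0.22 183.5 6 36" "0.671 -0.161 0.22 183.5 13 36" "0.671 -0.161 0.09 183.5 6 36"
```

```text
now [0.5004 0.152  0.0947] -176.45 tilt [0. 0.] w 40.3 t 12.25
[[36, 0.0, -0.1, -20.9, 0, 0, 0.0002], [36, 0.0, -0.1, -20.9, 0, 0, 0.0002], [36, 0.0, -0.1, -20.9, 0, 0, 0.0002], [36, 0.0, -0.1, -20.9, 0, 0, 0.0002], [36, 0.0, -0.1, -20.9, 0, 0, 0.0002], [36, 0.0, -0.1, -20.9, 0, 0, 0.0002], [36, 24.8, -11.6, -0.0, 0, 0, 0.0], [36, 24.8, -11.6, -0.0, 0, 0, 0.0]]
[[36, 24.8, -11.6, -0.0, 0, 0, 0.0], [36, 24.8, -11.6, -0.0, 0, 0, 0.0], [36, 24.8, -11.6, -0.0, 0, 0, 0.0], [36, 24.8, -11.6, -0.0, 0, 0, 0.0], [36, 24.8, -11.6, -0.0, 0, 0, 0.0], [36, 24.8, -11.6, -0.0, 0, 0, 0.0], [36, 24.8, -11.6, -0.0, 0, 0, 0.0], [36, 24.8, -11.6, -0.0, 0, 0, 0.0]]
[[36, 24.8, -11.6, -0.0, 0, 0, 0.0], [36, 24.8, -11.6, -0.0, 0, 0, 0.0], [36, 24.8, -11.6, -0.0, 0, 0, 0.0], [36, -0.0, 0.0, 21.7, 0, 0, 0.0], [36, -0.0, 0.0, 21.7, 0, 0, 0.0], [36, -0.0, 0.0, 21.7, 0, 0, 0.0], [36, -0.0, 0.0, 21.7, 0, 0, 0.0], [36, -0.0, 0.0, 21.7, 0, 0, 0.0]]
[[36, -0.0, 0.0, 21.7, 0, 0, 0.0]]
```

>>> arm_command(
  motion=[
    [32,0,0,0,0,0,0],
    [30,0,0,0,0,0,0],
    [30,0,0,0,0,0,0],
  ],
)

```text
time_s: 12.55
tcp_pos: [0.5005, 0.152, 0.0946]
ee_rot: [[0.062, -0.998, 0.0], [-0.998, -0.062, 0.0], [-0.0, -0.0, -1.0]]
wrist_force: [0.4, -0.4, 0.4]
gripper_width: 0.45
gripper_force: 29.7
```

```bash
python3 -c "
from h import *
im=save('side','s6.png'); save('top','t6.png')
a=cv2.imread('pics/s6.png')[100:220,120:260];b=cv2.imread('pics/t6.png')[180:300,140:280]
cv2.imwrite('pics/s6c.png',cv2.resize(np.hstack([a,b]),None,fx=2.8,fy=2.8,interpolation=2))"
```

```text
(no output)
```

View pics/s6c.png

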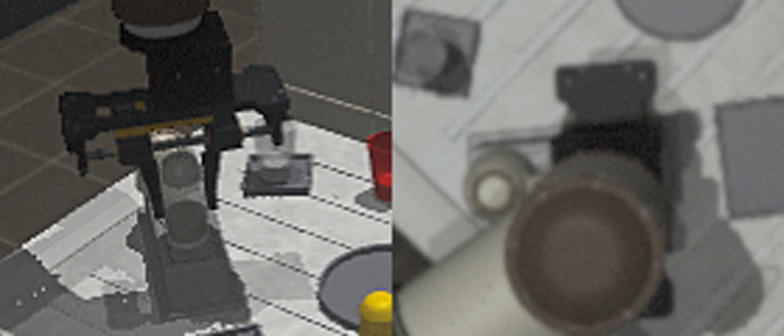

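The fingers hold the upright shaker (crop: dome (165,180), fingers at columns 157 and 213). The glass is fine in its tray. Lifting.

>>> arm_command(
  motion=[
    [30,0,0,-8,0,0,0],
    [30,0,0,-15,0,0,0],
    [30,0,0,-25,0,0,0],
    [30,0,0,-25,0,0,0],
    [30,0,0,-25,0,0,0],
    [30,0,0,-25,0,0,0],
    [30,18,-8,0,0,0,0],
    [30,24,-12,0,0,0,0],
  ],
)

```text
time_s: 13.45
tcp_pos: [0.5229, 0.1117, 0.2191]
ee_rot: [[0.064, -0.998, 0.002], [-0.998, -0.064, 0.002], [-0.001, -0.002, -1.0]]
wrist_force: [1.1, -0.5, -0.9]
gripper_width: 0.453
gripper_force: 29.6
```

>>> arm_command(
  motion=[
    [30,25,-12,0,0,0,0],
    [30,25,-12,0,0,0,0],
    [30,25,-12,0,0,0,0],
    [30,25,-12,0,0,0,0],
    [30,25,-12,0,0,0,0],
    [30,25,-12,0,0,0,0],
    [30,25,-12,0,0,0,0],
    [30,25,-12,0,0,0,0],
  ],
)

```text
time_s: 14.25
tcp_pos: [0.6313, -0.0834, 0.2176]
ee_rot: [[0.062, -0.998, -0.001], [-0.998, -0.062, 0.0], [-0.0, 0.001, -1.0]]
wrist_force: [0.4, 0.3, -1.0]
gripper_width: 0.453
gripper_force: 29.6
```

```bash
python3 plan.py "0.671 -0.161 0.21 183.5 5 30" "0.671 -0.161 0.09 183.5 6 30"
```

```text
now [ 0.6313 -0.0834  0.2176] -176.46 tilt [-0.001  0.   ] w 39.4 t 14.25
[[30, 16.0, -7.0, 1.5, 0, 0, 0.0002], [30, 16.0, -7.0, 1.5, 0, 0, 0.0002], [30, 16.0, -7.0, 1.5, 0, 0, 0.0002], [30, 16.0, -7.0, 1.5, 0, 0, 0.0002], [30, 16.0, -7.0, 1.5, 0, 0, 0.0002], [30, -0.0, -0.0, 20.0, 0, 0, -0.0], [30, -0.0, -0.0, 20.0, 0, 0, -0.0], [30, -0.0, -0.0, 20.0, 0, 0, -0.0]]
[[30, -0.0, -0.0, 20.0, 0, 0, -0.0], [30, -0.0, -0.0, 20.0, 0, 0, -0.0], [30, -0.0, -0.0, 20.0, 0, 0, -0.0]]
```

>>> arm_command(
  motion=[
    [30,22,-10,0,0,0,0],
    [30,22,-10,0,0,0,0],
    [30,18,-7,10,0,0,0],
    [30,0,0,25,0,0,0],
    [30,0,0,30,0,0,0],
    [30,0,0,30,0,0,0],
    [30,0,0,20,0,0,0],
    [30,0,0,0,0,0,0],
  ],
)

```text
time_s: 15.05
tcp_pos: [0.6589, -0.1424, 0.0978]
ee_rot: [[0.061, -0.998, -0.009], [-0.998, -0.061, 0.001], [-0.002, 0.009, -1.0]]
wrist_force: [-0.2, -0.8, -1.6]
gripper_width: 0.447
gripper_force: 29.6
```

```bash
python3 plan.py "0.671 -0.161 0.05 183.5 4 30"; python3 -c "
from h import *
im=save('side','s7.png'); save('top','t7.png')
a=cv2.imread('pics/s7.png')[180:310,210:350];b=cv2.imread('pics/t7.png')[110:240,280:420]
cv2.imwrite('pics/s7c.png',cv2.resize(np.hstack([a,b]),None,fx=2.8,fy=2.8,interpolation=2))"
```

```text
now [ 0.6589 -0.1424  0.0978] -176.5 tilt [-0.009  0.001] w 38.9 t 15.05
[[30, 4.8, -2.7, 12.0, 0, 0, 0.0], [30, 4.8, -2.7, 12.0, 0, 0, 0.0], [30, 4.8, -2.7, 12.0, 0, 0, 0.0], [30, 4.8, -2.7, 12.0, 0, 0, 0.0]]
```

View pics/s7c.png

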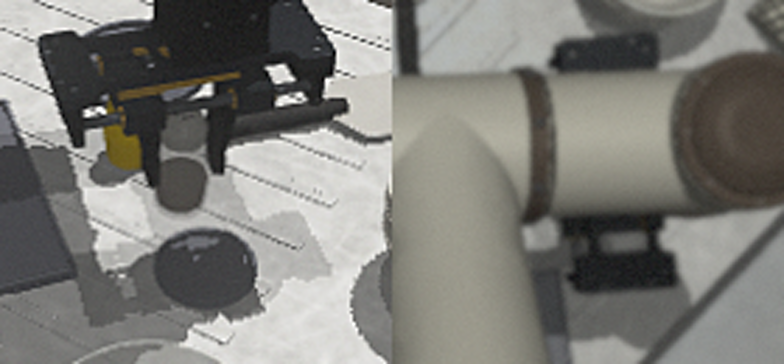

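The shaker is upright in the grip (crop (185,182)). The tray lies lower, at crop (268,205), so I still need about 19 mm in −y and 12 mm in +x.

>>> arm_command(
  motion=[
    [30,10,-6,0,0,0,0],
    [30,9,-6,0,0,0,0],
    [30,0,0,15,0,0,0],
    [30,0,0,0,0,0,0],
    [30,0,0,0,0,0,0],
  ],
)

```text
time_s: 15.65
tcp_pos: [0.6743, -0.1609, 0.0864]
ee_rot: [[0.062, -0.998, -0.002], [-0.998, -0.062, 0.0], [-0.0, 0.002, -1.0]]
wrist_force: [-0.1, -0.6, -0.5]
gripper_width: 0.448
gripper_force: 29.6
```

```bash
python3 plan.py "0.671 -0.161 0.05 183.5 3 30"; python3 -c "
from h import *
im=save('side','s8.png'); s=sense(); p=np.array(s['tcp_pos']); im=cv2.imread('pics/s8.png')
x0,y0,f=230,190,6
c=cv2.resize(im[y0:y0+100,x0:x0+110],None,fx=f,fy=f,interpolation=2)
def poly(P,col):
    q=np.array([[(proj('side',X)[1]-x0+.5)*f,(proj('side',X)[0]-y0+.5)*f] for X in P],int); cv2.polylines(c,[q],True,col,1)
th=np.linspace(0,2*np.pi,40)
b=p[2]-.0427
for z in(b,b+.07): poly([[p[0]+.022*np.cos(t),p[1]+.022*np.sin(t),z] for t in th],(0,255,0))
for r in(.035,.039): poly([[.671+r*np.cos(t),-.161+r*np.sin(t),.010] for t in th],(0,0,255))
cv2.imwrite('pics/s8c.png',c)"
```

```text
now [ 0.6743 -0.1609  0.0864] -176.46 tilt [-0.002  0.   ] w 39.0 t 15.65
[[30, -0.0, 1.1, 12.1, 0, 0, 0.0002], [30, -0.0, 1.1, 12.1, 0, 0, 0.0002], [30, -0.0, 1.1, 12.1, 0, 0, 0.0002]]
```

View pics/s8c.png

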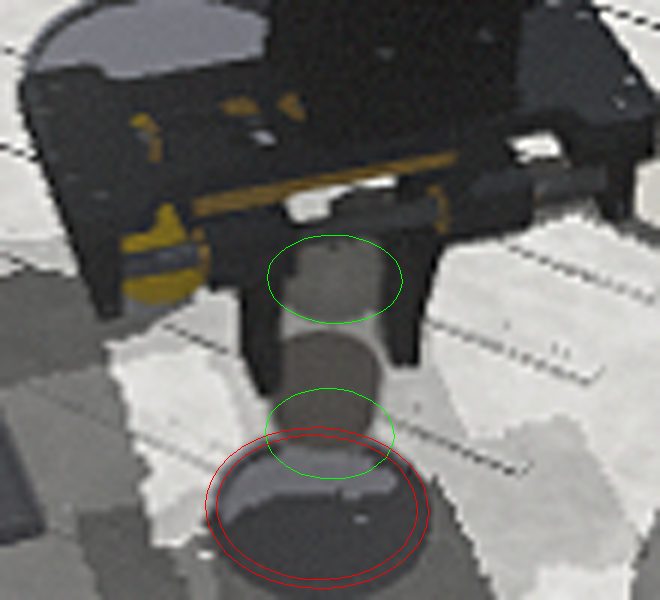

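The red overlay matches the tray. The shaker is upright and centred in column (328); its clear base is hard to see, so I'll lower by feel.

>>> arm_command(
  motion=[
    [30,2,3,10,0,0,0],
    [30,0,0,12,0,0,0],
    [30,0,0,12,0,0,0],
    [30,0,0,4,0,0,0],
    [30,0,0,2,0,0,0],
    [30,0,0,0,0,0,0],
  ],
)

```text
time_s: 16.3
tcp_pos: [0.6722, -0.163, 0.0472]
ee_rot: [[0.062, -0.998, -0.0], [-0.998, -0.062, -0.0], [0.0, 0.001, -1.0]]
wrist_force: [-0.5, -0.1, -0.3]
gripper_width: 0.452
gripper_force: 29.6
```

>>> arm_command(
  motion=[
    [30,0,0,1,0,0,0],
    [30,0,0,1,0,0,0],
    [30,0,0,0,0,0,0],
  ],
)

```text
time_s: 16.6
tcp_pos: [0.6724, -0.163, 0.0459]
ee_rot: [[0.062, -0.998, 0.001], [-0.998, -0.062, 0.0], [0.0, -0.001, -1.0]]
wrist_force: [-0.3, 1.2, -0.7]
gripper_width: 0.45
gripper_force: 29.6
```

>>> arm_command(
  motion=[
    [30,0,0,1,0,0,0],
    [30,0,0,1,0,0,0],
    [30,0,0,0,0,0,0],
  ],
)

```text
time_s: 16.9
tcp_pos: [0.6725, -0.163, 0.0457]
ee_rot: [[0.063, -0.998, 0.001], [-0.998, -0.063, -0.001], [0.001, -0.001, -1.0]]
wrist_force: [-2.7, 1.7, 7.0]
gripper_width: 0.445
gripper_force: 30.2
```

Contact at 7 N and the expected height. Releasing slowly and rising.

>>> arm_command(
  motion=[
    [42,0,0,0,0,0,0],
    [50,0,0,0,0,0,0],
    [60,0,0,0,0,0,0],
    [70,0,0,0,0,0,0],
    [80,0,0,0,0,0,0],
    [80,0,0,-15,0,0,0],
    [80,0,0,-30,0,0,0],
    [80,0,0,-35,0,0,0],
  ],
)

```text
time_s: 17.7
tcp_pos: [0.6716, -0.163, 0.1241]
ee_rot: [[0.062, -0.998, -0.002], [-0.998, -0.062, -0.0], [-0.0, 0.002, -1.0]]
wrist_force: [0.5, -0.1, 0.9]
gripper_width: 0.904
gripper_force: 0.0
```

>>> arm_command(
  motion=[
    [80,0,0,-40,0,0,0],
    [80,0,0,-35,0,0,0],
    [80,0,0,0,0,0,0],
    [80,0,0,0,0,0,0],
  ],
)

```text
time_s: 18.1
tcp_pos: [0.6727, -0.1629, 0.201]
ee_rot: [[0.062, -0.998, 0.004], [-0.998, -0.062, 0.0], [0.0, -0.004, -1.0]]
wrist_force: [-0.1, 0.6, -0.7]
gripper_width: 0.916
gripper_force: 0.0
```

```bash
python3 plan.py "0.64 0.02 0.22 183.5 8" "0.493 0.253 0.17 184.5 12"; python3 -c "
from h import *
im=save('side','s9.png'); im=cv2.imread('pics/s9.png')
def ov(x0,y0,w,h,f,items):
    c=cv2.resize(im[y0:y0+h,x0:x0+w],None,fx=f,fy=f,interpolation=2)
    for x,y,r,z,col in items:
        q=np.array([[(proj('side',X)[1]-x0+.5)*f,(proj('side',X)[0]-y0+.5)*f] for X in [[x+r*np.cos(t),y+r*np.sin(t),z] for t in np.linspace(0,6.28,40)]],int); cv2.polylines(c,[q],True,col,1)
    return c
g=(0,255,0);r=(0,0,255)
a=ov(240,215,80,80,5,[(.671,-.161,.035,.01,r),(.671,-.161,.022,.003,g),(.671,-.161,.022,.073,g)])
b=ov(150,130,80,80,5,[(.603,.324,.019,.003,g),(.603,.324,.024,.064,g),(.4915,.254,.032,.052,r),(.4915,.254,.018,.102,r)])
cv2.imwrite('pics/s9c.png',np.hstack([a,b]))"
```

```text
now [ 0.6727 -0.1629  0.201 ] -176.45 tilt [0.004 0.   ] w 79.7 t 18.1
[[87, -23.1, 2.7, -2.4, 0, 0, 0.0001], [87, -23.1, 2.7, -2.4, 0, 0, 0.0001], [87, -23.1, 2.7, -2.4, 0, 0, 0.0001], [87, -23.1, 2.7, -2.4, 0, 0, 0.0001], [87, -23.1, 2.7, -2.4, 0, 0, 0.0001], [87, -23.1, 2.7, -2.4, 0, 0, 0.0001], [87, -23.1, 2.7, -2.4, 0, 0, 0.0001], [87, -23.1, 2.7, -2.4, 0, 0, 0.0001]]
[[87, -20.1, 11.0, 4.2, 0, 0, -0.0015], [87, -20.1, 11.0, 4.2, 0, 0, -0.0015], [87, -20.2, 11.0, 4.2, 0, 0, -0.0015], [87, -20.2, 11.0, 4.2, 0, 0, -0.0015], [87, -20.2, 10.9, 4.2, 0, 0, -0.0015], [87, -20.2, 10.9, 4.2, 0, 0, -0.0015], [87, -20.2, 10.9, 4.2, 0, 0, -0.0015], [87, -20.2, 10.8, 4.2, 0, 0, -0.0015]]
[[87, -20.3, 10.8, 4.2, 0, 0, -0.0015], [87, -20.3, 10.8, 4.2, 0, 0, -0.0015], [87, -20.3, 10.7, 4.2, 0, 0, -0.0015], [87, -20.3, 10.7, 4.2, 0, 0, -0.0015]]
```

View pics/s9c.png

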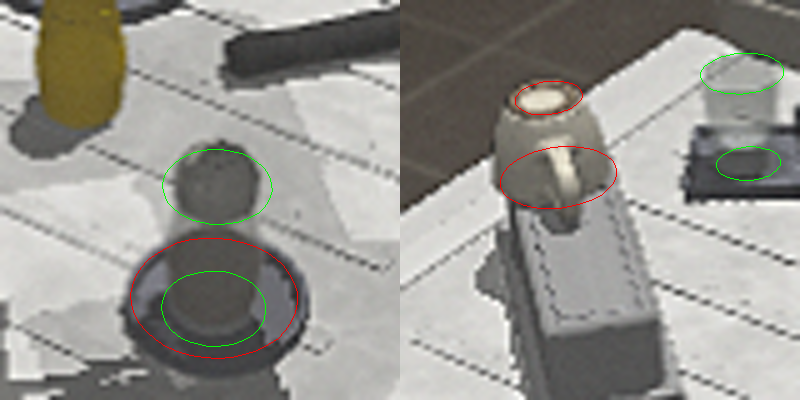

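Shaker (left crop (290,213)) and glass (right crop (120,742)) stand upright inside their trays. The mug's foot at right crop (97,542) puts its axis at about (0.489, 0.255). Next, the mug.

>>> arm_command(
  motion=[
    [87,-20,7,0,0,0,0],
    [87,-30,11,0,0,0,0],
    [87,-34,12,0,0,0,0],
    [87,-34,12,0,0,0,0],
    [87,-34,12,0,0,0,0],
    [87,-34,12,0,0,0,0],
    [87,-34,12,0,0,0,0],
    [87,-34,12,0,0,0,0],
  ],
)

```text
time_s: 18.95
tcp_pos: [0.5651, 0.0859, 0.1972]
ee_rot: [[0.062, -0.998, -0.003], [-0.998, -0.062, -0.001], [0.001, 0.003, -1.0]]
wrist_force: [0.5, 1.3, -0.6]
gripper_width: 1.001
gripper_force: 0.0
```

>>> arm_command(
  motion=[
    [87,-34,12,0,0,0,0],
    [87,-34,12,0,0,0,0],
    [87,-34,13,10,0,0,0],
    [87,-34,13,10,0,0,0],
    [87,-20,10,10,0,0,0],
    [87,0,0,0,0,0,0],
    [87,0,0,0,0,0,0],
  ],
)

```text
time_s: 19.65
tcp_pos: [0.4965, 0.2367, 0.1676]
ee_rot: [[0.063, -0.998, -0.002], [-0.998, -0.063, -0.002], [0.002, 0.002, -1.0]]
wrist_force: [0.1, 0.6, 0.5]
gripper_width: 1.003
gripper_force: 0.0
```

```bash
python3 plan.py "0.489 0.2545 0.15 184.5 3" "0.489 0.2545 0.064 184.5 4"
```

```text
now [0.4965 0.2367 0.1676] -176.38 tilt [-0.002 -0.002] w 87.3 t 19.65
[[87, -6.1, 2.1, 5.9, 0, 0, -0.0051], [87, -6.1, 2.1, 5.9, 0, 0, -0.0051], [87, -6.1, 2.1, 5.9, 0, 0, -0.0051], [87, -0.0, 0.0, 21.5, 0, 0, -0.0], [87, -0.0, 0.0, 21.5, 0, 0, -0.0], [87, -0.0, 0.0, 21.5, 0, 0, -0.0], [87, -0.0, 0.0, 21.5, 0, 0, -0.0]]
```

>>> arm_command(
  motion=[
    [87,-6,2,6,0,0,-0.005],
    [87,-6,2,6,0,0,-0.005],
    [87,-6,2,6,0,0,-0.005],
    [87,0,0,0,0,0,0],
    [87,0,0,20,0,0,0],
    [87,0,0,25,0,0,0],
    [87,0,0,20,0,0,0],
    [87,0,0,0,0,0,0],
  ],
)

```text
time_s: 20.45
tcp_pos: [0.4884, 0.253, 0.0829]
ee_rot: [[0.076, -0.997, -0.005], [-0.997, -0.076, -0.004], [0.004, 0.005, -1.0]]
wrist_force: [-0.1, -0.9, -0.1]
gripper_width: 0.999
gripper_force: 0.0
```

```bash
python3 plan.py "0.489 0.2545 0.064 184.5 2"
```

```text
now [0.4884 0.253  0.0829] -175.64 tilt [-0.005 -0.004] w 86.9 t 20.45
[[87, -0.7, -0.4, 9.5, 0, 0, -0.0012], [87, -0.7, -0.4, 9.5, 0, 0, -0.0012]]
```

>>> arm_command(
  motion=[
    [87,-1,0,10,0,0,0],
    [87,0,0,7,0,0,0],
    [87,0,0,0,0,0,0],
    [76,0,0,0,0,0,0],
    [70,0,0,0,0,0,0],
    [64,0,0,0,0,0,0],
    [58,0,0,0,0,0,0],
    [52,0,0,0,0,0,0],
  ],
)

```text
time_s: 21.25
tcp_pos: [0.4898, 0.2555, 0.0688]
ee_rot: [[0.077, -0.997, -0.0], [-0.997, -0.077, 0.0], [-0.0, 0.0, -1.0]]
wrist_force: [-0.4, 0.5, 0.8]
gripper_width: 0.699
gripper_force: 30.0
```

>>> arm_command(
  motion=[
    [50,0,0,0,0,0,0],
    [50,0,0,0,0,0,0],
    [50,0,0,0,0,0,0],
  ],
)

```text
time_s: 21.55
tcp_pos: [0.4898, 0.2554, 0.0688]
ee_rot: [[0.077, -0.997, -0.0], [-0.997, -0.077, -0.0], [0.0, 0.0, -1.0]]
wrist_force: [-3.2, 0.8, 4.4]
gripper_width: 0.703
gripper_force: 30.0
```

```bash
python3 plan.py "0.489 0.2545 0.14 184.5 5 50" "0.673 0.114 0.14 184.5 10 50" "0.673 0.114 0.05 184.5 5 50"
```

```text
now [0.4898 0.2554 0.0688] -175.59 tilt [-0. -0.] w 61.1 t 21.55
[[50, 0.2, 0.2, -14.2, 0, 0, -0.0003], [50, 0.2, 0.2, -14.2, 0, 0, -0.0003], [50, 0.2, 0.2, -14.2, 0, 0, -0.0003], [50, 0.2, 0.2, -14.2, 0, 0, -0.0003], [50, 0.2, 0.2, -14.2, 0, 0, -0.0003], [50, 15.5, -17.2, -0.0, 0, 0, -0.0], [50, 15.5, -17.2, -0.0, 0, 0, -0.0], [50, 15.5, -17.2, -0.0, 0, 0, -0.0]]
[[50, 15.5, -17.2, -0.0, 0, 0, -0.0], [50, 15.5, -17.2, -0.0, 0, 0, -0.0], [50, 15.5, -17.2, -0.0, 0, 0, -0.0], [50, 15.5, -17.2, -0.0, 0, 0, -0.0], [50, 15.5, -17.2, -0.0, 0, 0, -0.0], [50, 15.5, -17.2, -0.0, 0, 0, -0.0], [50, 15.5, -17.2, -0.0, 0, 0, -0.0], [50, -0.0, -0.0, 18.0, 0, 0, -0.0]]
[[50, -0.0, -0.0, 18.0, 0, 0, -0.0], [50, -0.0, -0.0, 18.0, 0, 0, -0.0], [50, -0.0, -0.0, 18.0, 0, 0, -0.0], [50, -0.0, -0.0, 18.0, 0, 0, -0.0]]
```

>>> arm_command(
  motion=[
    [50,0,0,-5,0,0,0],
    [50,0,0,-10,0,0,0],
    [50,0,0,-15,0,0,0],
    [50,0,0,-20,0,0,0],
    [50,0,0,-20,0,0,0],
    [50,0,0,0,0,0,0],
    [50,0,0,0,0,0,0],
  ],
)

```text
time_s: 22.25
tcp_pos: [0.4897, 0.2555, 0.1387]
ee_rot: [[0.077, -0.997, 0.0], [-0.997, -0.077, 0.001], [-0.001, -0.0, -1.0]]
wrist_force: [0.1, 0.5, -1.9]
gripper_width: 0.699
gripper_force: 30.0
```

```bash
python3 plan.py "0.672 0.114 0.14 184.5 8 50"; python3 -c "
from h import *
im=save('side','s10.png'); 
a=cv2.imread('pics/s10.png')[100:230,110:270]
cv2.imwrite('pics/s10c.png',cv2.resize(a,None,fx=4,fy=4,interpolation=2))"
```

```text
now [0.4897 0.2555 0.1387] -175.61 tilt [0.    0.001] w 60.8 t 22.25
[[50, 19.4, -21.4, -0.2, 0, 0, -0.0002], [50, 19.4, -21.4, -0.2, 0, 0, -0.0002], [50, 19.4, -21.4, -0.2, 0, 0, -0.0002], [50, 19.4, -21.4, -0.2, 0, 0, -0.0002], [50, 19.4, -21.3, -0.2, 0, 0, -0.0002], [50, 19.4, -21.3, -0.2, 0, 0, -0.0002], [50, 19.4, -21.3, -0.2, 0, 0, -0.0002], [50, 19.4, -21.3, -0.2, 0, 0, -0.0002]]
```

View pics/s10c.png

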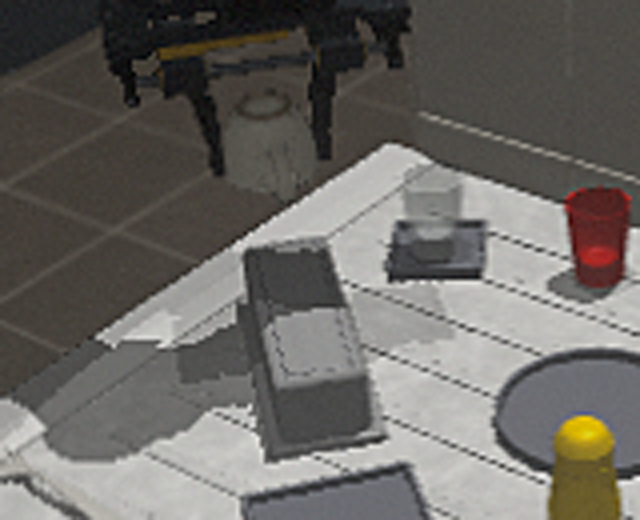

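The mug hangs upright in the fingers (crop (140,268)), clear of the tin, which is undisturbed. Carrying it over.

>>> arm_command(
  motion=[
    [50,12,-14,0,0,0,0],
    [50,20,-22,0,0,0,0],
    [50,20,-22,0,0,0,0],
    [50,20,-22,0,0,0,0],
    [50,20,-22,0,0,0,0],
    [50,20,-22,0,0,0,0],
    [50,20,-22,0,0,0,0],
    [50,15,-16,0,0,0,0],
  ],
)

```text
time_s: 23.1
tcp_pos: [0.6631, 0.1198, 0.1363]
ee_rot: [[0.076, -0.997, -0.003], [-0.997, -0.076, -0.001], [0.001, 0.003, -1.0]]
wrist_force: [-0.2, 1.1, -1.0]
gripper_width: 0.701
gripper_force: 30.0
```

>>> arm_command(
  motion=[
    [50,8,-9,0,0,0,0],
    [50,0,0,15,0,0,0],
    [50,0,0,25,0,0,0],
    [50,0,0,25,0,0,0],
    [50,0,0,20,0,0,0],
    [50,0,0,0,0,0,0],
    [50,0,0,0,0,0,0],
  ],
)

```text
time_s: 23.8
tcp_pos: [0.672, 0.1142, 0.0531]
ee_rot: [[0.078, -0.997, -0.001], [-0.997, -0.078, -0.001], [0.001, 0.001, -1.0]]
wrist_force: [0.2, 0.7, -0.5]
gripper_width: 0.705
gripper_force: 30.0
```

```bash
python3 plan.py "0.672 0.114 0.025 184.5 3 50"
```

```text
now [0.672  0.1142 0.0531] -175.55 tilt [-0.001 -0.001] w 61.3 t 23.8
[[50, 0.1, 0.0, 9.4, 0, 0, -0.0003], [50, 0.1, 0.0, 9.4, 0, 0, -0.0003], [50, 0.1, 0.0, 9.4, 0, 0, -0.0003]]
```

Contact is expected at TCP z of about 0.020.

>>> arm_command(
  motion=[
    [50,0,0,12,0,0,0],
    [50,0,0,12,0,0,0],
    [50,0,0,6,0,0,0],
    [50,0,0,2,0,0,0],
    [50,0,0,1,0,0,0],
    [50,0,0,0,0,0,0],
  ],
)

```text
time_s: 24.4
tcp_pos: [0.6725, 0.1141, 0.0207]
ee_rot: [[0.077, -0.997, 0.0], [-0.997, -0.077, 0.0], [-0.0, -0.0, -1.0]]
wrist_force: [-0.2, 0.5, -1.6]
gripper_width: 0.699
gripper_force: 30.0
```

>>> arm_command(
  motion=[
    [50,0,0,1,0,0,0],
    [50,0,0,1,0,0,0],
    [50,0,0,0,0,0,0],
  ],
)

```text
time_s: 24.7
tcp_pos: [0.6727, 0.1142, 0.0199]
ee_rot: [[0.077, -0.997, 0.001], [-0.997, -0.077, 0.0], [-0.0, -0.001, -1.0]]
wrist_force: [-1.0, -0.3, 4.4]
gripper_width: 0.7
gripper_force: 30.1
```

>>> arm_command(
  motion=[
    [63,0,0,0,0,0,0],
    [68,0,0,0,0,0,0],
    [74,0,0,0,0,0,0],
    [74,0,0,0,0,0,0],
    [74,0,0,-15,0,0,0],
    [74,0,0,-30,0,0,0],
    [80,0,0,-40,0,0,0],
    [87,0,0,-40,0,0,0],
  ],
)

```text
time_s: 25.5
tcp_pos: [0.6722, 0.1139, 0.1457]
ee_rot: [[0.077, -0.997, 0.0], [-0.997, -0.077, -0.0], [0.0, -0.0, -1.0]]
wrist_force: [1.0, 0.2, 0.0]
gripper_width: 0.936
gripper_force: 0.0
```

>>> arm_command(
  motion=[
    [87,-8,15,0,0,0,0],
    [87,-12,25,0,0,0,0],
    [87,-14,29,0,0,0,0],
    [87,-14,29,0,0,0,0],
    [87,-14,29,0,0,0,0],
    [87,-12,25,0,0,0,0],
    [87,-8,15,0,0,0,0],
    [87,0,0,0,0,0,0],
  ],
)

```text
time_s: 26.3
tcp_pos: [0.4983, 0.1837, 0.1447]
ee_rot: [[0.079, -0.997, 0.001], [-0.997, -0.079, 0.001], [-0.001, -0.001, -1.0]]
wrist_force: [-0.7, 0.3, 0.4]
gripper_width: 1.001
gripper_force: 0.0
```

```bash
python3 plan.py "0.496 0.198 0.12 183.8 3" "0.496 0.198 0.023 183.8 5"; python3 -c "
from h import *
im=save('side','s11.png'); im=cv2.imread('pics/s11.png')
x0,y0,f=160,130,4.5
c=cv2.resize(im[y0:y0+130,x0:x0+150],None,fx=f,fy=f,interpolation=2)
def poly(P,col):
    q=np.array([[(proj('side',X)[1]-x0+.5)*f,(proj('side',X)[0]-y0+.5)*f] for X in P],int); cv2.polylines(c,[q],True,col,1)
def rect(x,y,yaw,a,b,z,col):
    t=np.radians(yaw);C,S=np.cos(t),np.sin(t); poly([[x+C*u-S*v,y+S*u+C*v,z] for u,v in[(a,b),(-a,b),(-a,-b),(a,-b)]],col)
rect(.496,.198,3.8,.037,.094,.003,(0,255,0)); rect(.496,.198,3.8,.03,.088,.052,(0,255,0)); rect(.510,-.043,6.9,.049,.106,.010,(0,0,255))
for r,x,y,z in[(.062,.674,.1,.01),(.018,.673,.114,.053),(.032,.673,.114,.003)]: poly([[x+r*np.cos(t),y+r*np.sin(t),z] for t in np.linspace(0,6.28,40)],(0,0,255))
cv2.imwrite('pics/s11c.png',c)"
```

```text
now [0.4983 0.1837 0.1447] -175.46 tilt [0.001 0.001] w 87.1 t 26.3
[[87, -4.8, 0.4, 8.2, 0, 0, 0.0043], [87, -4.8, 0.4, 8.2, 0, 0, 0.0043], [87, -4.8, 0.4, 8.2, 0, 0, 0.0043], [87, -0.0, -0.0, 19.4, 0, 0, -0.0], [87, -0.0, -0.0, 19.4, 0, 0, -0.0], [87, -0.0, -0.0, 19.4, 0, 0, -0.0], [87, -0.0, -0.0, 19.4, 0, 0, -0.0], [87, -0.0, -0.0, 19.4, 0, 0, -0.0]]
```

View pics/s11c.png

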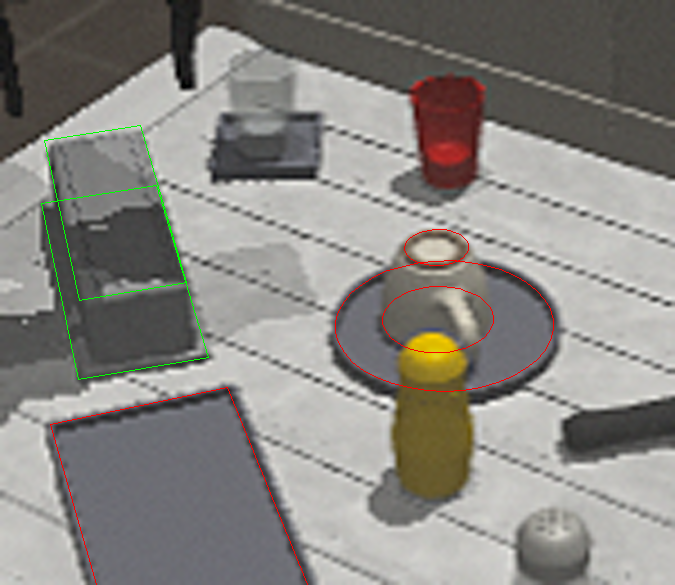

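Everything matches the overlays: mug in its tray (crop (290,435)), tin outline, tin tray. Now the tin.

>>> arm_command(
  motion=[
    [87,-7,1,10,0,0,0.006],
    [87,-7,1,15,0,0,0.006],
    [87,0,0,20,0,0,0],
    [87,0,0,20,0,0,0],
    [87,0,0,20,0,0,0],
    [87,0,0,20,0,0,0],
    [87,0,0,16,0,0,0],
    [87,0,0,0,0,0,0],
  ],
)

```text
time_s: 27.15
tcp_pos: [0.4956, 0.1956, 0.0194]
ee_rot: [[0.063, -0.998, -0.005], [-0.998, -0.063, -0.004], [0.003, 0.005, -1.0]]
wrist_force: [-1.1, 0.1, 0.4]
gripper_width: 1.001
gripper_force: 0.0
```

>>> arm_command(
  motion=[
    [76,0,0,0,0,0,0],
    [70,0,0,0,0,0,0],
    [64,0,0,0,0,0,0],
    [58,0,0,0,0,0,0],
    [52,0,0,0,0,0,0],
    [50,0,0,0,0,0,0],
    [50,0,0,0,0,0,0],
  ],
)

```text
time_s: 27.85
tcp_pos: [0.497, 0.1972, 0.0233]
ee_rot: [[0.065, -0.998, 0.001], [-0.998, -0.065, 0.001], [-0.001, -0.001, -1.0]]
wrist_force: [0.9, -0.9, 3.2]
gripper_width: 0.691
gripper_force: 30.0
```

```bash
python3 plan.py "0.496 0.198 0.1 183.8 4 50" "0.510 -0.043 0.1 186.9 12 50"
```

```text
now [0.497  0.1972 0.0233] -176.26 tilt [0.001 0.001] w 60.1 t 27.85
[[50, -0.2, 0.2, -19.2, 0, 0, -0.0002], [50, -0.2, 0.2, -19.2, 0, 0, -0.0002], [50, -0.2, 0.2, -19.2, 0, 0, -0.0002], [50, -0.2, 0.2, -19.2, 0, 0, -0.0002], [50, 20.1, 0.2, -0.0, 0, 0, -0.0045], [50, 20.1, 0.3, -0.0, 0, 0, -0.0045], [50, 20.1, 0.3, -0.0, 0, 0, -0.0045], [50, 20.1, 0.4, -0.0, 0, 0, -0.0045]]
[[50, 20.1, 0.5, -0.0, 0, 0, -0.0045], [50, 20.1, 0.6, -0.0, 0, 0, -0.0045], [50, 20.1, 0.7, -0.0, 0, 0, -0.0045], [50, 20.1, 0.8, -0.0, 0, 0, -0.0045], [50, 20.1, 0.9, -0.0, 0, 0, -0.0045], [50, 20.1, 1.0, -0.0, 0, 0, -0.0045], [50, 20.1, 1.1, -0.0, 0, 0, -0.0045], [50, 20.1, 1.2, -0.0, 0, 0, -0.0045]]
```

>>> arm_command(
  motion=[
    [50,0,0,-6,0,0,0],
    [50,0,0,-14,0,0,0],
    [50,0,0,-20,0,0,0],
    [50,0,0,-20,0,0,0],
    [50,8,0,-5,0,0,0],
    [50,15,0,0,0,0,-0.005],
    [50,22,0,0,0,0,-0.005],
    [50,22,0,0,0,0,-0.005],
  ],
)

```text
time_s: 28.65
tcp_pos: [0.4994, 0.1277, 0.0859]
ee_rot: [[0.08, -0.997, -0.004], [-0.997, -0.08, -0.002], [0.001, 0.004, -1.0]]
wrist_force: [0.3, -0.1, -3.9]
gripper_width: 0.69
gripper_force: 30.0
```

>>> arm_command(
  motion=[
    [50,25,0,0,0,0,-0.005],
    [50,25,0,0,0,0,-0.005],
    [50,25,1,0,0,0,-0.005],
    [50,25,1,0,0,0,-0.005],
    [50,25,1,0,0,0,-0.005],
    [50,22,1,0,0,0,-0.005],
    [50,15,1,0,0,0,-0.005],
    [50,8,1,0,0,0,-0.005],
  ],
)

```text
time_s: 29.45
tcp_pos: [0.5092, -0.0422, 0.0859]
ee_rot: [[0.117, -0.993, -0.004], [-0.993, -0.117, -0.0], [-0.0, 0.004, -1.0]]
wrist_force: [0.4, 0.3, -3.2]
gripper_width: 0.69
gripper_force: 30.0
```

>>> arm_command(
  motion=[
    [50,0,0,0,0,0,0],
    [50,0,0,0,0,0,0],
  ],
)

```text
time_s: 29.65
tcp_pos: [0.5106, -0.04, 0.0869]
ee_rot: [[0.119, -0.993, -0.001], [-0.993, -0.119, -0.0], [-0.0, 0.001, -1.0]]
wrist_force: [-0.4, 0.4, -3.2]
gripper_width: 0.685
gripper_force: 30.0
```

```bash
python3 plan.py "0.510 -0.043 0.05 186.9 4 50"
```

```text
now [ 0.5106 -0.04    0.0869] -173.16 tilt [-0.001 -0.   ] w 59.6 t 29.65
[[50, 0.7, 0.2, 9.2, 0, 0, -0.0002], [50, 0.7, 0.2, 9.2, 0, 0, -0.0002], [50, 0.7, 0.2, 9.2, 0, 0, -0.0002], [50, 0.7, 0.2, 9.2, 0, 0, -0.0002]]
```

>>> arm_command(
  motion=[
    [50,3,0,15,0,0,0],
    [50,0,0,20,0,0,0],
    [50,0,0,15,0,0,0],
    [50,0,0,7,0,0,0],
    [50,0,0,2,0,0,0],
    [50,0,0,1,0,0,0],
    [50,0,0,0,0,0,0],
  ],
)

```text
time_s: 30.35
tcp_pos: [0.5122, -0.0426, 0.0281]
ee_rot: [[0.12, -0.993, 0.001], [-0.993, -0.12, 0.0], [-0.0, -0.001, -1.0]]
wrist_force: [0.5, 0.2, -2.7]
gripper_width: 0.689
gripper_force: 30.0
```

>>> arm_command(
  motion=[
    [50,0,0,1,0,0,0],
    [50,0,0,1,0,0,0],
    [50,0,0,1,0,0,0],
    [50,0,0,0,0,0,0],
  ],
)

```text
time_s: 30.75
tcp_pos: [0.5123, -0.0427, 0.0272]
ee_rot: [[0.12, -0.993, 0.002], [-0.993, -0.12, 0.0], [0.0, -0.002, -1.0]]
wrist_force: [-4.4, 1.7, 12.7]
gripper_width: 0.687
gripper_force: 30.0
```

Contact at 12.7 N. Releasing and rising.

>>> arm_command(
  motion=[
    [64,0,0,0,0,0,0],
    [70,0,0,0,0,0,0],
    [80,0,0,0,0,0,0],
    [85,0,0,0,0,0,0],
    [85,0,0,-15,0,0,0],
    [85,0,0,-40,0,0,0],
    [85,0,0,-45,0,0,0],
    [85,0,0,-45,0,0,0],
  ],
)

```text
time_s: 31.55
tcp_pos: [0.5112, -0.043, 0.1708]
ee_rot: [[0.12, -0.993, -0.001], [-0.993, -0.12, -0.0], [0.0, 0.001, -1.0]]
wrist_force: [1.1, 0.9, -0.3]
gripper_width: 0.975
gripper_force: 0.0
```

>>> arm_command(
  motion=[
    [85,0,0,-45,0,0,0],
    [85,0,0,-45,0,0,0],
    [85,0,0,-30,0,0,0],
    [85,0,0,0,0,0,0],
    [85,0,0,0,0,0,0],
  ],
)

```text
time_s: 32.05
tcp_pos: [0.5114, -0.0427, 0.2896]
ee_rot: [[0.119, -0.993, 0.001], [-0.993, -0.119, 0.001], [-0.001, -0.001, -1.0]]
wrist_force: [0.4, -0.6, 0.2]
gripper_width: 0.975
gripper_force: 0.0
```

```bash
python3 -c "
from h import *
print(sense()['tcp_pos'])
im=save('side','s12.png'); im=cv2.imread('pics/s12.png')
x0,y0,f=150,125,3.6
c=cv2.resize(im[y0:y0+165,x0:x0+190],None,fx=f,fy=f,interpolation=2)
def poly(P,col):
    q=np.array([[(proj('side',X)[1]-x0+.5)*f,(proj('side',X)[0]-y0+.5)*f] for X in P],int); cv2.polylines(c,[q],True,col,1)
def rect(x,y,yaw,a,b,z,col):
    t=np.radians(yaw);C,S=np.cos(t),np.sin(t); poly([[x+C*u-S*v,y+S*u+C*v,z] for u,v in[(a,b),(-a,b),(-a,-b),(a,-b)]],col)
rect(.510,-.043,6.9,.03,.088,.055,(0,255,0)); rect(.510,-.043,6.9,.049,.106,.010,(0,0,255))
for r,x,y,z in[(.022,.671,-.161,.003),(.022,.671,-.161,.073),(.035,.671,-.161,.010)]: poly([[x+r*np.cos(t),y+r*np.sin(t),z] for t in np.linspace(0,6.28,40)],(0,0,255))
cv2.imwrite('pics/s12c.png',c)"
```

```text
[ 0.51143276 -0.04271151  0.28962916]
```

View pics/s12c.png

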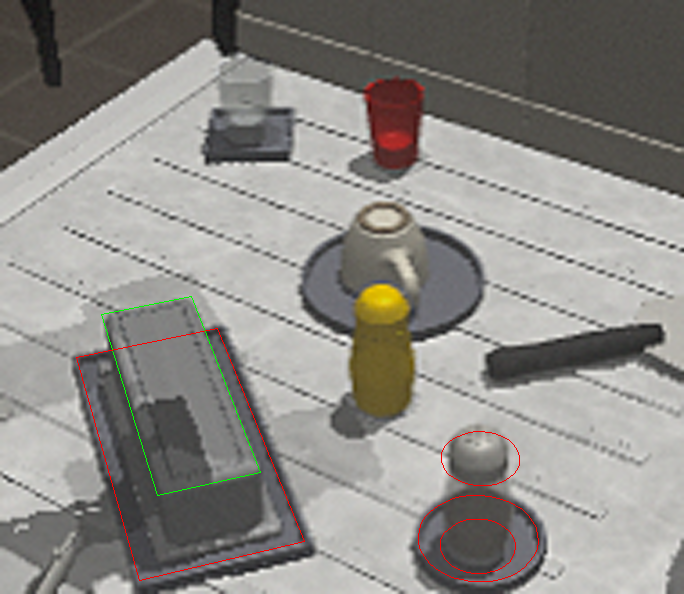

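The final picture shows glass (crop (105,245)), mug (250,385), shaker (500,478) and tin (430,190) all upright and inside their trays. The look-alikes and the scraper have not moved. Handing in.

```bash
python3 -c "
from station import *
print(finish_job())"
```

```text
the job is handed in; nothing more can be done
None
```

The job is handed in with no verdict returned: the last picture showed the tin, mug, glass and shaker each upright in its own tray, the scraper and look-alikes unmoved, and the gripper clear, at about 32 s of the 122 s allowed.

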